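# Jack up the wax melter and hold it for packing

## Robot

A 7-joint arm with a two-finger parallel gripper is mounted at the origin on the work surface. World frame = base frame: x ahead of the robot, y to its left, z up, the work surface at z = 0. Lengths are in m, angles in rad, forces in N, time in s.
With the tool pointing down it reaches from about 0.425 to 0.925 m from the base axis. Payload 6.8 kg.
Tool frame: the origin (TCP) lies between the finger pads; the fingertips stand 19 mm ahead of it and the grasp point (between the pads) is the TCP (arm.tip_reach is the distance from the TCP to the fingertips, in m); z points along the fingers, y is the direction in which the jaws open and shut (so a half turn about z gives the same grasp; the last joint's range is limited). The gripper opens to 88 mm and grips with 3 to 60 N. Pads are 20 mm wide; open, the fingers measure 115 mm over their backs; the gripper's body (75 mm by 178 mm) begins 61 mm behind the grasp point.
Start: joints at [1.1, 0.477, 0.022, 1.555, -0.011, 1.109, -0.083], TCP at [0.24, -0.631, 0.242] pointing down, gripper open.
Joint ranges: [-2.96, 2.96], [-0.34, 2.1], [-1.41, 1.46], [0.24, 2.44], [-1.37, 4.51], [0.17, 1.92], [-2.96, 2.96]. Speed limits (rad/s): [2.39, 2.39, 3.14, 3.14, 3.14, 3.14, 3.14].

## Interface

Orientations are given as a rotation vector (axis times angle).
In Python, from rig import arm, snapshot, order gives the robot as it stands.
- The arm moves only by the tool carry_out, never from a script. Its argument "targets" is a list of rows, each an object with "offset": the shift along the world's x, y, z in m, a list of three; "twist": the turn, a rotation vector about the world's x, y, z in degrees, a list of three. A call has 1 to 20 rows; each row is the pose to reach, as a shift and turn from the pose measured when the call began; what a row does not reach only later rows make up. A row lasts 1/12 s, in which the tool goes at most 41.7 mm and 7.16 degrees, less where a joint would pass 70% of its speed; a pose out of reach is approached as far as the arm can. A call with a gripper value outside its range is refused whole. "grip" is the opening, from 0 (shut) to 1 (fully open), set as the call begins (left out, the last holds). The fingers move at their own pace and stop on an object; the grip force is fixed at half the most. Time passes only in rows, so rows that repeat a pose let the fingers close. It gives the time, the measured TCP pose, the force and the opening at its end, in the units of the state.
- arm.get_obs(): the state, without advancing time (a new reading comes with each control period).
- snapshot(name): name is "scene" or "top" or "wrist"; returns a dict with "pixels" (480x640x3 uint8, red, green, blue), "fx", "fy", "cx", "cy" (pixels), "R" (3x3) and "t" (3): a world point X has camera coordinates R X + t. Camera axes: x right, y down, z forward; pixel columns grow to the right and rows downward; lengths in m; the calibration is good to about 2 mm. A picture is of the moment at which its call begins. There is no depth.
- order.hand_in(): hands the job in, once; it reports no verdict.
The state is a dict: "time": time; "qpos": joint angles; "qd": joint speeds; "joint_torque": joint torques, N m; "tool_pos": TCP position; "ee_rot": TCP orientation; "contact_force": force on the tool from outside, world axes, zero at the start; "wrist_torque": the same for the moment, N m; "grip_width": finger opening in m.
Only numpy, scipy, OpenCV 4.12 (cv2) and the standard library are available. Lean on these libraries where they do the work, as an engineer would, in place of code of your own. Each camera call takes 0.05 s, during which the arm holds its last target. There are 200 camera calls.

## Task

The feet of the full wax melter on its lug side need packing: set the ratchet jack on the table with its saddle centred under the round lift pad beneath the marked lug, then pump its handle with full strokes until both feet on that side are at least 10 mm clear of the table. On the last stroke keep the handle pressed right down and finish while holding it there, so that the pads can be slipped in. Lift with the jack alone, do not push the melter about, and leave the pads, cups and other things where they are.

Things in the scene. Friction and masses are not known exactly. Their poses are not given: they have to be found in the camera images.
- melter: wax melter, about 9 kg, loose on four rubber feet: metal tank 220 mm across, knob 328 mm up, on a dark square frame (210 mm, underside 70 mm up). Origin on the table under the tank's middle; y points out through the side with the lift lug, brass tap opposite, control box on +x. Lug: steel tongue 44 mm wide, 74-82 mm up, out to 176 mm along y, circle and cross stamped on top over the lift pad
- lift_pad (a point): the marked lift point: centre of the flat underside of the round steel pad (32 mm across, 6 mm thick) beneath the lug; 148 mm from the melter's origin along its y axis and 68 mm above the table before lifting
- foot_a (a point): centre of the underside of one of the two rubber feet on the lug side (32 mm across), 95 mm along x and 95 mm along y from the melter's origin; z = 0 while it stands on the table
- foot_b (a point): the same of the other foot on the lug side, at -95 mm along x and 95 mm along y
- jack: the ratchet lifting jack, about 1 kg, loose on the table. Origin: on the underside of its base, below the middle of the column; z up, x points from the column to the saddle, the handle is on the -x side. Base plate 210 x 80 x 8 mm, from -95 to +115 mm along x. Column: grey upright with parallel sides, 44 mm wide (y), 50 mm deep (x), its top 150 mm above the table
- jack_grip (a point): point in the middle of the column, 120 mm above the base's underside: the place to grip, across the 44 mm width (along the jack's y)
- jack_ram: the rising part of the jack: toothed bar in the column with a lifting arm (24 mm wide, 30 to 44 mm above the table when down) that carries the saddle in front; its frame is that of the jack, raised with ram_lift
- saddle_top (a point): centre of the flat top of the round steel saddle (36 mm across, 14 mm thick), 90 mm in front of the column's middle along the jack's x, 58 mm above the table when fully down, so 10 mm below the lift pad
- ram_lift (a joint): height of the saddle above its lowest position, m, 0 to 0.042. The rack has a tooth every 8 mm: a full stroke of the handle lifts it 9 to 12 mm (less under load) and, when the handle comes back up, it settles on the next tooth, 8 mm gained per stroke, and stays there; a stroke that is not full (down to the stop, then back to the top) gains nothing
- jack_handle: the pump handle, pivoting on the column 15 mm behind its middle, 112 mm above the table; steel tube with a black rubber grip 92 mm long, 30 mm wide and 20 mm thick, whose middle is 176 mm from the pivot. Origin at the pivot, axes those of the jack when the handle is up
- handle_grip (a point): middle of the upper face of the handle's rubber grip: about 193 mm above the table when the handle is up and 108 mm when it is fully down
- handle_stroke (a joint): handle angle, rad: 0 is fully up (the handle then rises 0.42 rad above level, away from the saddle), 0.50 is fully down on its stop (0.08 rad below level). A spring brings it back up as soon as it is let go; at the grip it needs 3 to 5 N unloaded and about 10 to 16 N with the melter's weight on the saddle
- pad_a: a black rubber packing pad 50 x 50 x 8 mm lying on the table, to be left where it is; origin under its middle
- pad_b: the second packing pad, the same
- cup_a: clear plastic cup with set pale pink wax, 80 mm across, 95 mm high, left where it is; origin under its middle
- cup_b: clear plastic cup with set pale green wax, the same size, left where it is
- candle_jar: white candle jar with a wick, 68 mm across, 75 mm high, left where it is
- spoon: spoon about 180 mm long, lying on the table, left where it is

How it is judged:
On the way, in this order (a step that is already met when the one before it is completed fails the run):
1. the jack stands on the table with its saddle down and centred under the lift pad (horizontal distance between saddle_top and lift_pad below 0.012 m and height (world z) of jack below 0.004 m and angle between jack's own z axis and vertical below 0.04 rad and value of joint ram_lift below 0.004 m and linear speed of jack below 0.02 m/s), for 0.2 s.
2. the saddle takes the melter's weight (contact force between jack_ram and melter above 8 N), for 0.2 s.
At the end, for the whole second after the job is handed in: both lug-side feet more than 10 mm above the table, handle held within 0.04 rad of its stop by the robot (over 1.5 N), the lift pad bearing on the saddle (over 8 N, centres within 20 mm), the jack flat on the table, the robot not touching the melter, all at rest (height (world z) of each of foot_a, foot_b above 0.01 m and value of joint handle_stroke above 0.46 rad and contact force between any of the fingers, the arm and jack_handle above 1.5 N and contact force between jack_ram and melter above 8 N and horizontal distance between saddle_top and lift_pad below 0.02 m and height (world z) of jack below 0.005 m and angle between jack's own z axis and vertical below 0.06 rad and contact force between each of the fingers, the arm and melter below 0.5 N and linear speed of melter below 0.02 m/s); the arm keeps its last pose, push and grip.
It fails at once if the melter is pushed more than 30 mm from its place (distance of melter from where it was at the start of the episode above 0.03 m).
It fails at once if the robot itself pushes or lifts the melter (contact force between any of the fingers, the arm and melter above 6 N).
It fails at once if the jack is tipped over (angle between jack's own z axis and vertical above 0.6 rad).
It fails at once if a pad, cup, jar or spoon is moved more than 30 mm or knocked over (distance of any of pad_a, pad_b, cup_a, cup_b, candle_jar, spoon from where it was at the start of the episode above 0.03 m or angle between any of pad_a, pad_b, cup_a, cup_b, candle_jar's own z axis and vertical above 0.5 rad).
It also fails if it takes over 72 s, if anything falls off the work surface, if the arm or the gripper's body presses on something with over 40 N, if the wrist force passes 120 N, or if a joint passes its speed limit or range.

## Working session

There is one attempt and no reset: what is moved stays moved. The work goes in short steps, Python scripts to look and compute and a tool call to move; the robot and the scene stay as the last step left them, time stands still between calls to the robot, and variables do not carry over. Pictures are saved under pics/ and viewed, about 8 in all and at most 12, crops included, and the job is handed in when it is done.

Besides the shell and the picture viewer there is one more tool, called after "Call:" in YAML: its name, and indented under it one key for each argument. carry_out: Moves the arm, as the interface text tells. Its arguments: {"type":"object","properties":{"targets":{"type":"array","items":{"type":"object","properties":{"offset":{"type":"array","items":{"type":"number"}},"twist":{"type":"array","items":{"type":"number"}}}}},"grip":{"type":"number"}},"required":["targets"]}

```bash
mkdir -p pics; cat > h.py <<'E'
import numpy as np, cv2
from rig import arm, snapshot, order
def shot(cam,name):
    s=snapshot(cam); cv2.imwrite(f'pics/{name}.png',s['pixels'][:,:,::-1])
    np.savez(f'pics/{name}.npz',**{k:np.array(v) for k,v in s.items()}); return s
def ray(name,u,v,z):
    s=np.load(f'pics/{name}.npz'); R,t=s['R'],s['t']
    d=R.T@np.array([(u-s['cx'])/s['fx'],(v-s['cy'])/s['fy'],1]); c=-R.T@t
    return c+d*(z-c[2])/d[2]
def proj(name,X):
    s=np.load(f'pics/{name}.npz'); p=s['R']@np.array(X)+s['t']
    return np.array([s['fx']*p[0]/p[2]+s['cx'],s['fy']*p[1]/p[2]+s['cy']])
E
python3 - <<'E'
from h import *
for c in('scene','top'):
    s=shot(c,c+'0'); print(c,s['fx'],s['cx'],s['cy'],-s['R'].T@s['t'])
print(arm.get_obs())
E
```

```text
scene 608.185875792463 322.5247310720696 246.01467303372604 [1.03071081 0.76264216 0.83466352]
top 452.80638489669366 317.75119038913346 240.05996814350115 [5.00619306e-01 7.04760454e-04 1.03364874e+00]
{'time': 0.1, 'qpos': array([ 1.09986621,  0.47771469,  0.02231702,  1.55629408, -0.01148083,
        1.10932286, -0.08309092]), 'qd': array([ 0.00014665, -0.00086046,  0.00072986, -0.00203233, -0.00157915,
        0.00093377, -0.0008653 ]), 'joint_torque': array([ 4.76117857e-03, -5.84088635e+01,  1.53986502e+00, -2.73315114e+01,
       -5.43060084e-02,  1.31483021e-02,  7.90875129e-05]), 'tool_pos': array([ 0.23939903, -0.63059123,  0.24080499]), 'ee_rot': array([-3.08848723e+00, -5.66624260e-01,  6.43117428e-04]), 'contact_force': array([ 0.33348882,  0.23471514, -1.00836754]), 'wrist_torque': array([0.00061562, 0.04874585, 0.04062069]), 'grip_width': 0.08789732518034633}
```

View pics/scene0.png

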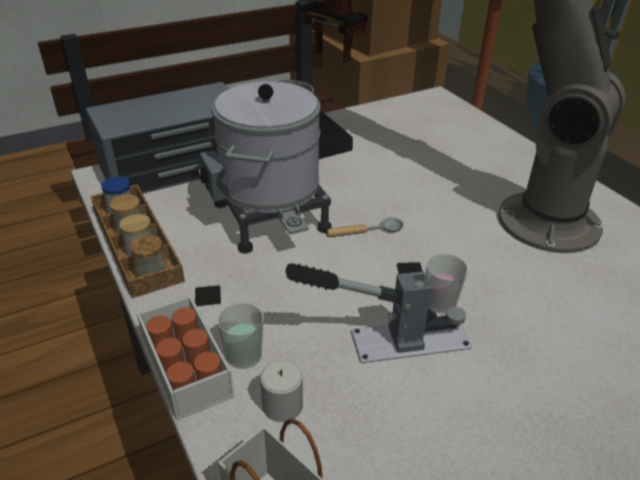

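View pics/top0.png

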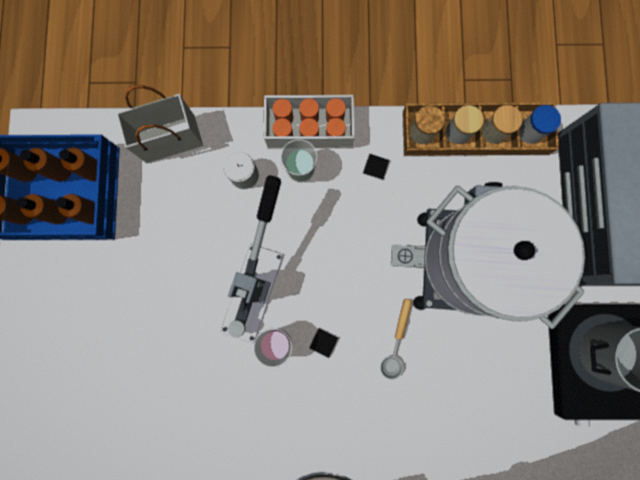

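The scene view shows the melter at about (265,150) and the jack at (410,320). In the top view the lug is at (406,256), the jack column at (243,287), the saddle at (237,328) and the handle grip at (268,198). The pink cup stands beside the saddle at (273,346). I'll enlarge these areas.

```bash
python3 - <<'E'
from h import *
im=cv2.imread('pics/top0.png')
a=cv2.resize(im[160:370,200:350],None,fx=4,fy=4,interpolation=3)[:,:]
b=cv2.resize(im[180:330,385:475],None,fx=4,fy=4,interpolation=3)
a=cv2.resize(im[170:355,205:300],None,fx=4,fy=4,interpolation=3)[0:600+140]
c=np.zeros((740,380+360,3),np.uint8); c[:740,:380]=a; c[:600,380:]=b
cv2.imwrite('pics/c1.png',cv2.resize(c,None,fx=.81,fy=.81,interpolation=cv2.INTER_AREA))
for n,u,v,z in [('lug',406,256,.082),('saddle',237,328,.058),('knob',525,251,.328),('padA',376,167,0.008),('padB',324,343,.008),('cupA',273,346,.095),('cupB',299,160,.095),('spoon',393,366,.01),('spoonh',405,305,.01),('grip',268,198,.19),('jar',240,169,.075)]: print(n,ray('top0',u,v,z).round(4))
E
```

```text
lug [ 0.5827 -0.1749  0.082 ]
saddle [0.4324 0.1829 0.058 ]
knob [ 0.5687 -0.3147  0.328 ]
padA [ 0.7968 -0.1243  0.008 ]
padB [ 0.3959 -0.0019  0.008 ]
cupA [0.3989 0.102  0.095 ]
cupB [0.7879 0.0502 0.095 ]
spoon [ 0.3464 -0.1534  0.01  ]
spoonh [ 0.4791 -0.1831  0.01  ]
grip [0.6848 0.104  0.19  ]
jar [0.7746 0.1799 0.075 ]
```

View pics/c1.png

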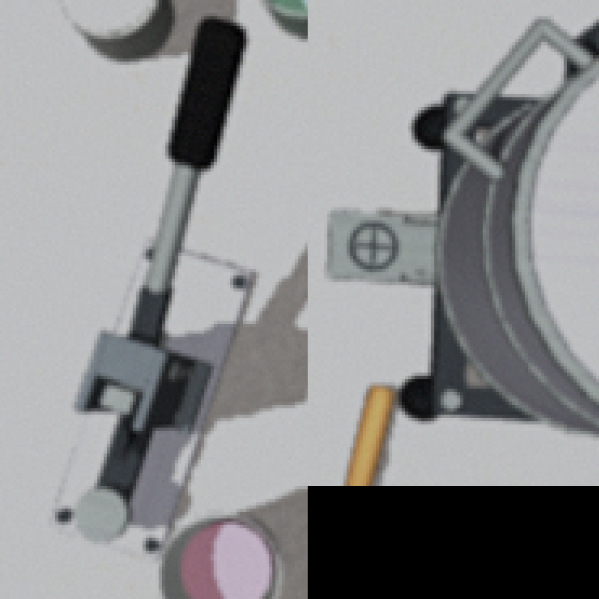

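```bash
python3 - <<'E'
from h import *
A=lambda x,y,z:ray('top0',205+x/3.24-.4,170+y/3.24-.4,z)
B=lambda x,y,z:ray('top0',385+(x-307.8)/3.24-.4,180+y/3.24-.4,z)
lug=B(374,246,.082); f1=B(433,128,.02); f2=B(418,398,.02)
sad=A(101,516,.058); col=A(122,381,.15)
b=[A(*p,.01) for p in((66,516),(151,545),(239,282),(150,254))]
d=(b[0]+b[1]-b[2]-b[3])/2; yaw=np.arctan2(d[1],d[0]); u=np.array([np.cos(yaw),np.sin(yaw),0])
bc=sum(b)/4
print('lug',lug,'feet',f1,f2, 'lugdir',np.degrees(np.arctan2(f1[0]-f2[0],-(f1[1]-f2[1]))))
print('sad',sad,'col',col,'base mid',bc,'yaw',np.degrees(yaw), np.degrees(np.arctan2(*(sad-col)[1::-1])))
print('origin est: sad',sad-.09*u,'base',bc-.01*u)
print('scene lug,sad', ray('scene0',293,221,.082), ray('scene0',456,315,.058),proj('scene0',lug),proj('scene0',sad))
s=cv2.imread('pics/scene0.png')
x=cv2.resize(s[180:260,220:340],None,fx=6,fy=6,interpolation=3)[:,:]
y=cv2.resize(s[250:365,345:475],None,fx=5,fy=5,interpolation=3)
c=np.zeros((480+0,720,3),np.uint8); c[:,:720]=x
cv2.imwrite('pics/c2.png',c)
E
```

```text
lug [ 0.58367655 -0.17288556  0.082     ] feet [ 0.67162162 -0.22742424  0.02      ] [ 0.48485378 -0.21152217  0.02      ] lugdir 85.13337391637472
sad [0.4306347  0.18552068 0.058     ] col [0.5169477  0.15704452 0.15      ] base mid [0.50784633 0.16081579 0.01      ] yaw 162.51952549638852 161.74137417257532
origin est: sad [0.51647844 0.15848641 0.058     ] base [0.51738453 0.15781198 0.01      ]
scene lug,sad [ 0.57916476 -0.1782402   0.082     ] [0.43115098 0.18854643 0.058     ] [292.20240925 222.90170058] [455.18192964 313.86436952]
```

Call:
carry_out:
  grip: 1
  targets:
    - {"offset": [0,0,0.1],"twist": [0,0,-5]}
    - {"offset": [0,0,0.2],"twist": [0,0,-5]}
    - {"offset": [0,0,0.2],"twist": [0,0,-7]}
    - {"offset": [0,0.02,0.2],"twist": [0,0,-10]}
    - {"offset": [0.15,0.35,0.2],"twist": [0,0,-20]}
    - {"offset": [0.15,0.35,0.2],"twist": [0,0,-20]}
    - {"offset": [0.15,0.35,0.2],"twist": [0,0,-20]}
    - {"offset": [0.15,0.35,0.2],"twist": [0,0,-20]}
    - {"offset": [0.15,0.35,0.2],"twist": [0,0,-20]}
    - {"offset": [0.15,0.35,0.2],"twist": [0,0,-20]}
    - {"offset": [0.15,0.35,0.2],"twist": [0,0,-20]}
    - {"offset": [0.15,0.35,0.2],"twist": [0,0,-20]}
    - {"offset": [0.278,0.789,0.17],"twist": [0,0,-38.5]}
    - {"offset": [0.278,0.789,0.17],"twist": [0,0,-38.5]}
    - {"offset": [0.278,0.789,0.17],"twist": [0,0,-38.5]}
    - {"offset": [0.278,0.789,0.17],"twist": [0,0,-38.5]}
    - {"offset": [0.278,0.789,0.17],"twist": [0,0,-38.5]}
    - {"offset": [0.278,0.789,0.17],"twist": [0,0,-38.5]}
    - {"offset": [0.278,0.789,0.17],"twist": [0,0,-38.5]}
    - {"offset": [0.278,0.789,0.17],"twist": [0,0,-38.5]}

```text
time: 1.77
tool_pos: [0.4668, -0.0064, 0.4199]
ee_rot: [-3.103, 0.484, -0.0]
contact_force: [1.1, -0.3, -0.9]
grip_width: 0.088
```

Call:
carry_out:
  targets:
    - {"offset": [0.05,0.164,-0.1],"twist": [0,0,0]}
    - {"offset": [0.05,0.164,-0.15],"twist": [0,0,0]}
    - {"offset": [0.05,0.164,-0.15],"twist": [0,0,0]}
    - {"offset": [0.05,0.164,-0.15],"twist": [0,0,0]}
    - {"offset": [0.05,0.164,-0.15],"twist": [0,0,0]}
    - {"offset": [0.05,0.164,-0.15],"twist": [0,0,0]}
    - {"offset": [0.05,0.164,-0.15],"twist": [0,0,0]}
    - {"offset": [0.05,0.164,-0.15],"twist": [0,0,0]}

```text
time: 2.43
tool_pos: [0.5161, 0.1579, 0.2689]
ee_rot: [-3.104, 0.481, 0.004]
contact_force: [0.1, -1.8, 0.5]
grip_width: 0.0874
```

```bash
python3 - <<'E'
from h import *
s=shot('wrist','w1'); o=arm.get_obs(); print(o['tool_pos'],o['qpos'],-s['R'].T@s['t'])
for X in [(.517,.158,.15),(.431,.1855,.058)]: print(proj('w1',X))
E
```

```text
[0.51688585 0.15688785 0.27011598] [ 0.07582153  0.281795   -0.58274859  1.8143353   0.17217366  1.09595895
 -2.44825538] [0.57975273 0.13812336 0.41075352]
[317.30411463 235.26861805]
[317.13687839 301.70764097]
```

View pics/w1.png

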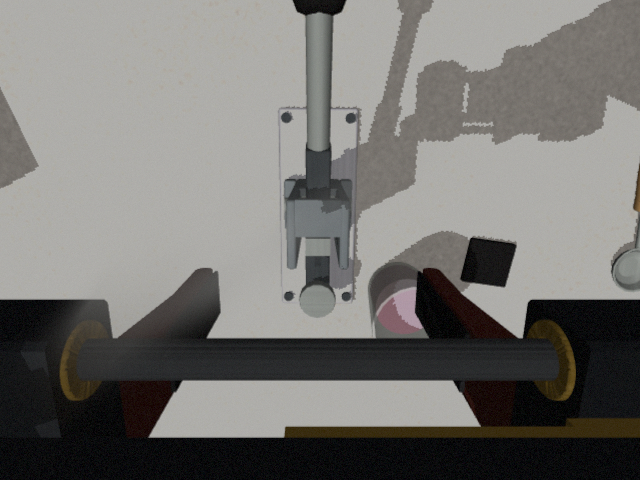

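The wrist view confirms the estimate: the saddle is at (317,300) where (317,302) was predicted, the column is centred at u=317, and the yaw is aligned. Next I descend and grip.

Call:
carry_out:
  targets:
    - {"offset": [0,0.001,-0.04],"twist": [0,0,0]}
    - {"offset": [0,0.001,-0.08],"twist": [0,0,0]}
    - {"offset": [0,0.001,-0.12],"twist": [0,0,0]}
    - {"offset": [0,0.001,-0.15],"twist": [0,0,0]}
    - {"offset": [0,0.001,-0.15],"twist": [0,0,0]}
    - {"offset": [0,0.001,-0.15],"twist": [0,0,0]}
    - {"offset": [0,0.001,-0.15],"twist": [0,0,0]}

```text
time: 3.07
tool_pos: [0.5187, 0.1577, 0.1227]
ee_rot: [-3.102, 0.486, -0.005]
contact_force: [0.3, 0.4, 0.6]
grip_width: 0.0879
```

Call:
carry_out:
  grip: 0
  targets:
    - {"offset": [0,0,0],"twist": [0,0,0]}
    - {"offset": [0,0,0],"twist": [0,0,0]}
    - {"offset": [0,0,0],"twist": [0,0,0]}
    - {"offset": [0,0,0],"twist": [0,0,0]}
    - {"offset": [0,0,0],"twist": [0,0,0]}
    - {"offset": [0,0,0],"twist": [0,0,0]}
    - {"offset": [0,0,0],"twist": [0,0,0]}
    - {"offset": [0,0,0],"twist": [0,0,0]}
    - {"offset": [0,0,0],"twist": [0,0,0]}
    - {"offset": [0,0,0],"twist": [0,0,0]}

```text
time: 3.9
tool_pos: [0.5185, 0.1573, 0.1226]
ee_rot: [-3.103, 0.487, -0.004]
contact_force: [0.1, -1.1, 2.6]
grip_width: 0.0437
```

Call:
carry_out:
  targets:
    - {"offset": [0,0,0.03],"twist": [0,0,0]}
    - {"offset": [0,0,0.06],"twist": [0,0,0]}
    - {"offset": [0,0,0.09],"twist": [0,0,0]}
    - {"offset": [0,0,0.12],"twist": [0,0,0]}
    - {"offset": [0.005,-0.01,0.12],"twist": [0,0,6.5]}
    - {"offset": [0.01,-0.02,0.12],"twist": [0,0,13]}
    - {"offset": [0.015,-0.03,0.12],"twist": [0,0,19.5]}
    - {"offset": [0.02,-0.04,0.12],"twist": [0,0,26]}
    - {"offset": [0.025,-0.05,0.12],"twist": [0,0,32.5]}
    - {"offset": [0.03,-0.065,0.12],"twist": [0,0,39]}
    - {"offset": [0.035,-0.08,0.12],"twist": [0,0,45.5]}
    - {"offset": [0.04,-0.095,0.12],"twist": [0,0,52]}
    - {"offset": [0.045,-0.11,0.12],"twist": [0,0,58.5]}
    - {"offset": [0.05,-0.12,0.12],"twist": [0,0,65]}
    - {"offset": [0.055,-0.13,0.12],"twist": [0,0,71.5]}
    - {"offset": [0.06,-0.14,0.12],"twist": [0,0,78]}
    - {"offset": [0.065,-0.15,0.12],"twist": [0,0,84.5]}
    - {"offset": [0.07,-0.16,0.12],"twist": [0,0,91]}
    - {"offset": [0.073,-0.17,0.12],"twist": [0,0,97.5]}
    - {"offset": [0.0735,-0.172,0.12],"twist": [0,0,104.2]}

```text
time: 5.57
tool_pos: [0.5911, -0.0178, 0.2399]
ee_rot: [-2.284, -2.15, 0.005]
contact_force: [0.0, 0.4, -10.2]
grip_width: 0.0439
```

Call:
carry_out:
  targets:
    - {"offset": [0,0,0],"twist": [0,0,0]}
    - {"offset": [0,0,0],"twist": [0,0,0]}

```text
time: 5.73
tool_pos: [0.5894, -0.0188, 0.2374]
ee_rot: [-2.286, -2.143, 0.01]
contact_force: [-0.1, -0.8, -11.5]
grip_width: 0.0439
```

```bash
python3 - <<'E'
from h import *
s=shot('top','t2'); shot('scene','s2'); o=arm.get_obs(); print(o['tool_pos'],o['ee_rot'],o['qpos'],o['contact_force'],o['grip_width'])
a=cv2.imread('pics/s2.png')[130:430,200:600]; b=cv2.imread('pics/t2.png')[130:430,200:500]
cv2.imwrite('pics/c3.png',np.hstack([a,b]))
E
```

```text
[ 0.59009562 -0.01756591  0.23868724] [-2.28545057 -2.14538598  0.00701497] [ 0.56819552  0.47869065 -0.86152629  1.71782459  0.39128329  1.13641551
 -0.47183555] [ 0.35007223  0.02338738 -9.2890235 ] 0.0438118880529628
```

View pics/c3.png

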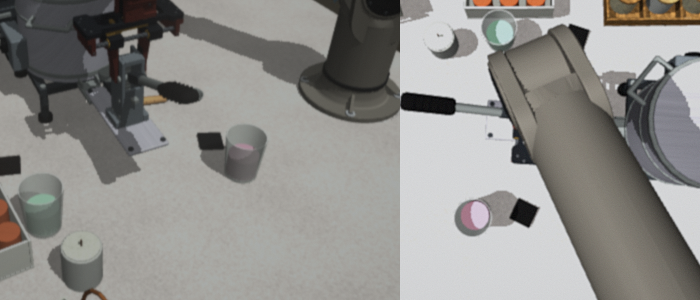

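Call:
carry_out:
  targets:
    - {"offset": [0.002,0.0,-0.035],"twist": [0,0,0]}
    - {"offset": [0.002,0.0,-0.07],"twist": [0,0,0]}
    - {"offset": [0.002,0.0,-0.095],"twist": [0,0,0]}
    - {"offset": [0.002,0.0,-0.105],"twist": [0,0,0]}
    - {"offset": [0.002,0.0,-0.11],"twist": [0,0,0]}
    - {"offset": [0.002,0.0,-0.115],"twist": [0,0,0]}
    - {"offset": [0.002,0.0,-0.115],"twist": [0,0,0]}
    - {"offset": [0.002,0.0,-0.115],"twist": [0,0,0]}

```text
time: 6.5
tool_pos: [0.5932, -0.0172, 0.1252]
ee_rot: [-2.287, -2.146, 0.004]
contact_force: [0.7, 0.5, -9.8]
grip_width: 0.0435
```

```bash
python3 - <<'E'
from h import *
s=shot('wrist','w3'); shot('scene','s3'); o=arm.get_obs(); print(o['tool_pos'],o['ee_rot'],o['contact_force'])
b=cv2.imread('pics/s3.png')[150:300,210:430]
w=cv2.imread('pics/w3.png')
cv2.imwrite('pics/c4.png',np.vstack([cv2.resize(b,(440,300),interpolation=3),cv2.resize(w,(440,300))]))
E
```

```text
[ 0.59315684 -0.01737281  0.12520925] [-2.28719955 -2.14615802  0.0040898 ] [ 0.74146848  0.73070694 -9.44780811]
```

View pics/c4.png

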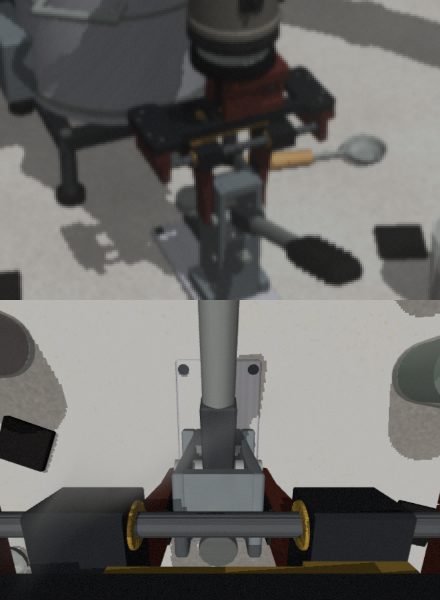

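Call:
carry_out:
  targets:
    - {"offset": [0,0,-0.0025],"twist": [0,0,0]}
    - {"offset": [0,0,-0.0025],"twist": [0,0,0]}
    - {"offset": [-0.001,-0.015,-0.0025],"twist": [0,0,0]}
    - {"offset": [-0.002,-0.03,-0.0025],"twist": [0,0,0]}
    - {"offset": [-0.003,-0.04,-0.0025],"twist": [0,0,0]}
    - {"offset": [-0.004,-0.05,-0.0025],"twist": [0,0,0]}
    - {"offset": [-0.005,-0.06,-0.0025],"twist": [0,0,0]}
    - {"offset": [-0.005,-0.067,-0.0025],"twist": [0,0,0]}
    - {"offset": [-0.005,-0.067,-0.0025],"twist": [0,0,0]}
    - {"offset": [-0.005,-0.067,-0.0025],"twist": [0,0,0]}

```text
time: 7.43
tool_pos: [0.5885, -0.0856, 0.1231]
ee_rot: [-2.29, -2.145, 0.005]
contact_force: [0.7, -2.8, -6.1]
grip_width: 0.0442
```

```bash
python3 - <<'E'
from h import *
s=shot('wrist','w4'); shot('scene','s4'); shot('top','t4');o=arm.get_obs(); print(o['tool_pos'],o['ee_rot'],o['contact_force'])
b=cv2.imread('pics/s4.png')[190:290,230:390]
w=cv2.imread('pics/t4.png')[200:320,320:500]
cv2.imwrite('pics/c5.png',np.vstack([cv2.resize(b,(480,300),interpolation=3),cv2.resize(w,(480,300))]))
E
```

```text
[ 0.58846623 -0.08450747  0.12302585] [-2.28780906 -2.14685574  0.00412523] [-1.39036992 -3.66922238 -3.63544922]
```

View pics/c5.png

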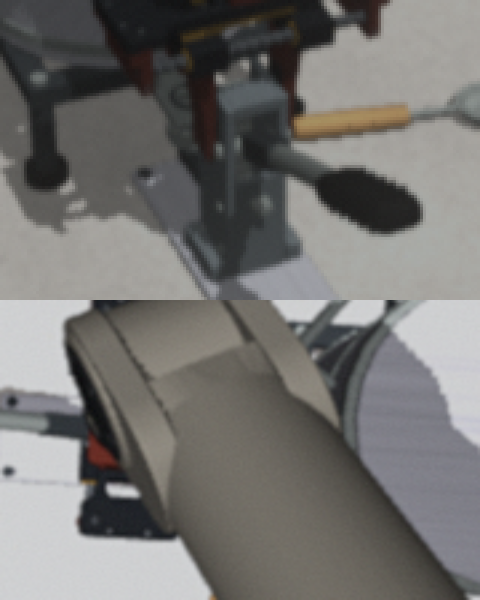

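Call:
carry_out:
  grip: 1
  targets:
    - {"offset": [0,0,0],"twist": [0,0,0]}
    - {"offset": [0,0,0],"twist": [0,0,0]}
    - {"offset": [0,0,0],"twist": [0,0,0]}
    - {"offset": [0,0,0],"twist": [0,0,0]}
    - {"offset": [0,0,0.03],"twist": [0,0,0]}
    - {"offset": [0,0,0.07],"twist": [0,0,0]}
    - {"offset": [0,0,0.11],"twist": [0,0,0]}
    - {"offset": [0,0,0.14],"twist": [0,0,0]}
    - {"offset": [0,0,0.14],"twist": [0,0,0]}

```text
time: 8.33
tool_pos: [0.5921, -0.0831, 0.2703]
ee_rot: [2.287, 2.148, 0.008]
contact_force: [1.6, 0.3, 0.1]
grip_width: 0.088
```

Call:
carry_out:
  grip: 0
  targets:
    - {"offset": [0.003,0.04,0],"twist": [0,0,0]}
    - {"offset": [0.005,0.08,0],"twist": [0,0,0]}
    - {"offset": [0.008,0.12,0],"twist": [0,0,0]}
    - {"offset": [0.01,0.16,0],"twist": [0,0,0]}
    - {"offset": [0.01,0.17,0],"twist": [0,0,0]}
    - {"offset": [0.01,0.17,0],"twist": [0,0,0]}
    - {"offset": [0.01,0.17,0],"twist": [0,0,0]}
    - {"offset": [0.01,0.17,0],"twist": [0,0,0]}

```text
time: 9.0
tool_pos: [0.6023, 0.085, 0.2698]
ee_rot: [2.289, 2.145, 0.006]
contact_force: [-0.5, 0.0, 0.2]
grip_width: 0.0381
```

```bash
python3 - <<'E'
from h import *
shot('scene','s5'); shot('top','t5'); o=arm.get_obs(); print(o['tool_pos'],o['grip_width'],o['contact_force'])
b=cv2.imread('pics/s5.png')[190:290,230:390]
w=cv2.imread('pics/t5.png')[190:310,310:470]
cv2.imwrite('pics/c6.png',np.hstack([cv2.resize(w,None,fx=5,fy=5,interpolation=3)]))
E
```

```text
[0.60239311 0.08455438 0.26991577] 0.02969258941528339 [ 0.67430471  0.08799761 -0.01207847]
```

View pics/c6.png

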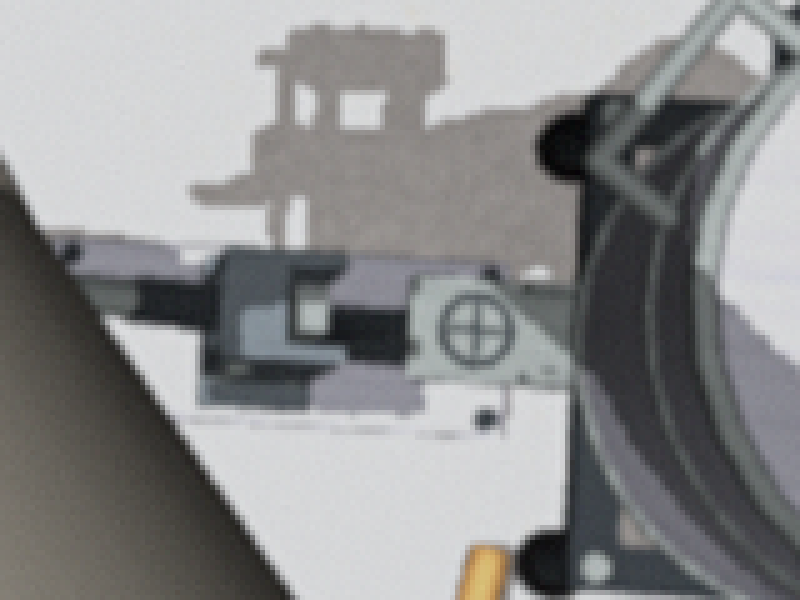

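```bash
python3 - <<'E'
from h import *
A=lambda x,y,z:ray('top0',205+x/3.24-.4,170+y/3.24-.4,z)
b=[A(*p,.008) for p in((66,516),(151,545),(239,282),(150,254))]
print('bolt len,wid',np.linalg.norm(b[0]+b[1]-b[2]-b[3])/2,np.linalg.norm(b[0]-b[1]),np.linalg.norm(b[2]-b[3]))
C=lambda x,y,z:ray('t5',310+x/5-.4,190+y/5-.4,z)
f1,f2,r=C(490,272,.008),C(485,418,.008),C(68,250,.008)
lug=C(477,328,.082)
u=(f1-r)/np.linalg.norm(f1-r); m=(f1+f2)/2
L=np.linalg.norm(f1-r); # bolts symmetric about x=+.010
sad=m-u*(L/2+.01)+u*.09
print('L',L,'yaw',np.degrees(np.arctan2(u[1],u[0])),'front mid',m,'saddle',sad,'lug',lug,'diff',sad-lug)
print('in jack axes',(lug-sad)@u,(lug-sad)@np.array([-u[1],u[0],0]))
print('knob chk', np.degrees(np.arctan2(f1[0]-f2[0],f2[1]-f1[1])))
E
```

```text
bolt len,wid 0.19002495215375612 0.06219736237823811 0.06597584715696564
L 0.19224248202231253 yaw -93.20888904030453 front mid [ 0.58326209 -0.19088928  0.008     ] saddle [ 0.5841645  -0.17479332  0.008     ] lug [ 0.58436485 -0.17283574  0.082     ] diff [-0.00020034 -0.00195758 -0.074     ]
in jack axes -0.0019657270795544616 9.045132836902211e-05
knob chk 86.55420448336778
```

Call:
carry_out:
  grip: 0
  targets:
    - {"offset": [-0.0035,0.002,-0.03],"twist": [0,0,0]}
    - {"offset": [-0.0035,0.002,-0.05],"twist": [0,0,0]}
    - {"offset": [-0.0035,0.005,-0.065],"twist": [0,0,0]}
    - {"offset": [-0.0035,0.009,-0.08],"twist": [0,0,0]}
    - {"offset": [-0.003,0.013,-0.095],"twist": [0,0,0]}
    - {"offset": [-0.003,0.016,-0.11],"twist": [0,0,0]}
    - {"offset": [-0.003,0.019,-0.125],"twist": [0,0,0]}
    - {"offset": [-0.003,0.021,-0.135],"twist": [0,0,0]}
    - {"offset": [-0.003,0.021,-0.145],"twist": [0,0,0]}
    - {"offset": [-0.003,0.021,-0.148],"twist": [0,0,0]}
    - {"offset": [-0.003,0.021,-0.148],"twist": [0,0,0]}

```text
time: 10.02
tool_pos: [0.6006, 0.1039, 0.1262]
ee_rot: [2.289, 2.138, 0.003]
contact_force: [-12.2, -9.4, 36.8]
grip_width: 0.0006
```

```bash
python3 - <<'E'
from h import *
shot('scene','s6'); o=arm.get_obs(); print(o['tool_pos'],o['grip_width'],o['contact_force'])
b=cv2.imread('pics/s6.png')[170:320,220:420]
cv2.imwrite('pics/c7.png',cv2.resize(b,None,fx=4,fy=4,interpolation=3))
E
```

```text
[0.60062839 0.10389524 0.12629285] 8.657825099389225e-06 [-11.80551     -8.56630337  36.55856836]
```

View pics/c7.png

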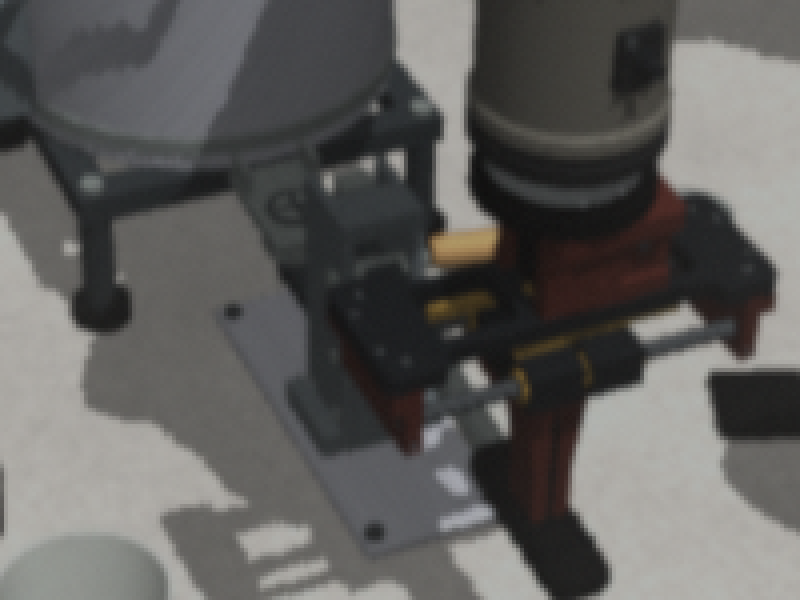

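Call:
carry_out:
  targets:
    - {"offset": [-0.001,-0.002,0.02],"twist": [0,0,0]}
    - {"offset": [-0.001,-0.006,0.04],"twist": [0,0,0]}
    - {"offset": [-0.001,-0.01,0.06],"twist": [0,0,0]}
    - {"offset": [-0.0015,-0.014,0.08],"twist": [0,0,0]}
    - {"offset": [-0.0015,-0.017,0.1],"twist": [0,0,0]}
    - {"offset": [-0.0015,-0.017,0.105],"twist": [0,0,0]}
    - {"offset": [-0.0015,-0.017,0.105],"twist": [0,0,0]}
    - {"offset": [-0.0015,-0.017,0.105],"twist": [0,0,0]}

```text
time: 10.73
tool_pos: [0.5989, 0.087, 0.2305]
ee_rot: [2.289, 2.138, 0.003]
contact_force: [0.2, -0.5, -0.8]
grip_width: 0.0007
```

```bash
cat > chk.py <<'E'
from h import *
import sys
n=sys.argv[1]; shot('top',n); shot('scene',n+'s'); o=arm.get_obs(); print(o['time'],o['tool_pos'],o['contact_force'])
g=lambda f:cv2.cvtColor(cv2.imread(f),6)
def m(r,c,t,ref,new):
    T=g(f'pics/{ref}.png')[r:r+t[0],c:c+t[1]]; I=g(f'pics/{new}.png')[r-15:r+t[0]+15,c-15:c+t[1]+15]
    R=cv2.matchTemplate(cv2.resize(I,None,fx=4,fy=4,interpolation=2),cv2.resize(T,None,fx=4,fy=4,interpolation=2),5)
    _,v,_,p=cv2.minMaxLoc(R); return round(v,3),(p[0]/4-15,p[1]/4-15)
print('lug',m(244,390,(26,22),'t5',n),'frontbolt',m(268,400,(10,14),'t5',n),'column',m(238,350,(35,30),'t5',n),'feet',m(212,415,(15,12),'t5',n),m(295,412,(15,12),'t5',n))
E
python3 chk.py t7
```

```text
10.8333 [0.59836987 0.08691407 0.22974665] [ 0.4069204  -0.64383773 -0.44129706]
lug (0.755, (-0.25, 0.0)) frontbolt (0.994, (0.0, 0.0)) column (0.839, (-0.25, 0.0)) feet (0.998, (0.0, 0.0)) (0.998, (0.0, 0.0))
```

Call:
carry_out:
  targets:
    - {"offset": [0,0,-0.015],"twist": [0,0,0]}
    - {"offset": [0,0.004,-0.03],"twist": [0,0,0]}
    - {"offset": [0,0.008,-0.045],"twist": [0,0,0]}
    - {"offset": [0,0.012,-0.06],"twist": [0,0,0]}
    - {"offset": [0,0.015,-0.075],"twist": [0,0,0]}
    - {"offset": [0,0.018,-0.09],"twist": [0,0,0]}
    - {"offset": [0,0.019,-0.1],"twist": [0,0,0]}
    - {"offset": [0,0.019,-0.1055],"twist": [0,0,0]}
    - {"offset": [0,0.019,-0.1055],"twist": [0,0,0]}
    - {"offset": [0,0.019,-0.1055],"twist": [0,0,0]}

```text
time: 11.67
tool_pos: [0.6, 0.1044, 0.1267]
ee_rot: [2.287, 2.134, -0.001]
contact_force: [-5.4, -9.3, 29.3]
grip_width: 0.0004
```

Call:
carry_out:
  targets:
    - {"offset": [-0.001,-0.002,0.02],"twist": [0,0,0]}
    - {"offset": [-0.001,-0.006,0.04],"twist": [0,0,0]}
    - {"offset": [-0.001,-0.01,0.06],"twist": [0,0,0]}
    - {"offset": [-0.0015,-0.014,0.08],"twist": [0,0,0]}
    - {"offset": [-0.0015,-0.017,0.1],"twist": [0,0,0]}
    - {"offset": [-0.0015,-0.018,0.105],"twist": [0,0,0]}
    - {"offset": [-0.0015,-0.018,0.105],"twist": [0,0,0]}
    - {"offset": [-0.0015,-0.018,0.105],"twist": [0,0,0]}

```text
time: 12.33
tool_pos: [0.5977, 0.0865, 0.23]
ee_rot: [2.287, 2.135, -0.003]
contact_force: [-0.1, 0.2, 0.5]
grip_width: 0.0005
```

```bash
python3 chk.py t8
```

```text
12.4333 [0.59748369 0.08652871 0.2296683 ] [-0.50286562  0.23598065  0.61854041]
lug (0.681, (0.25, -0.25)) frontbolt (0.995, (0.0, 0.0)) column (0.829, (0.0, 0.0)) feet (0.99, (0.0, -0.25)) (0.991, (0.0, 0.0))
```

Stroke 2 is done and the jack has not moved. Stroke 3 follows, with a picture at the bottom to read the lift.

Call:
carry_out:
  targets:
    - {"offset": [0.001,0,-0.015],"twist": [0,0,0]}
    - {"offset": [0.001,0.004,-0.03],"twist": [0,0,0]}
    - {"offset": [0.001,0.008,-0.045],"twist": [0,0,0]}
    - {"offset": [0.001,0.012,-0.06],"twist": [0,0,0]}
    - {"offset": [0.001,0.015,-0.075],"twist": [0,0,0]}
    - {"offset": [0.001,0.018,-0.09],"twist": [0,0,0]}
    - {"offset": [0.001,0.019,-0.1],"twist": [0,0,0]}
    - {"offset": [0.001,0.019,-0.1065],"twist": [0,0,0]}
    - {"offset": [0.001,0.019,-0.1065],"twist": [0,0,0]}
    - {"offset": [0.001,0.019,-0.1065],"twist": [0,0,0]}

```text
time: 13.27
tool_pos: [0.6003, 0.1046, 0.1264]
ee_rot: [2.285, 2.132, -0.005]
contact_force: [-6.6, -7.0, 33.8]
grip_width: 0.0008
```

```bash
python3 chk.py t9; python3 - <<'E'
from h import *
b=cv2.imread('pics/t9s.png')[180:300,220:340];a=cv2.imread('pics/s6.png')[180:300,220:340]
cv2.imwrite('pics/c8.png',cv2.resize(np.hstack([a,b]),None,fx=3.3,fy=3.3,interpolation=3))
E
```

```text
13.3667 [0.60034235 0.10461192 0.1264282 ] [-6.93531144 -6.87496793 33.67428462]
lug (0.615, (2.5, -0.25)) frontbolt (0.98, (0.0, 0.0)) column (0.661, (0.5, -0.75)) feet (0.952, (-0.25, -0.75)) (0.982, (-0.25, 0.0))
```

View pics/c8.png

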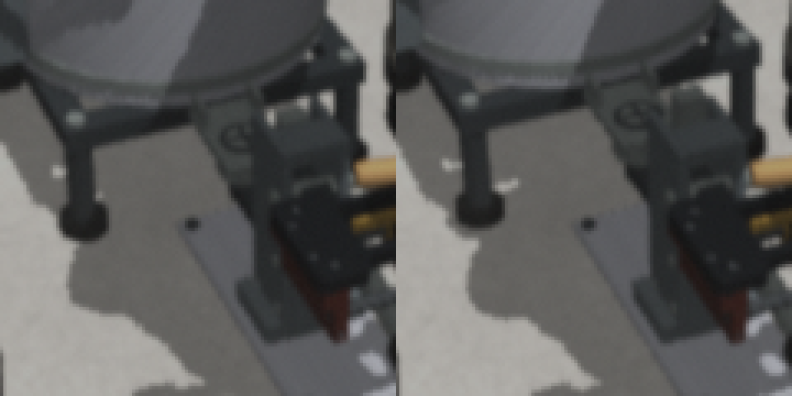

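The left foot has moved up about 4 px, roughly 11 mm, and the jack is still flat with its front bolt unmoved. That margin is thin, so I'll do a fourth stroke and hold it.

Call:
carry_out:
  targets:
    - {"offset": [-0.001,-0.002,0.02],"twist": [0,0,0]}
    - {"offset": [-0.001,-0.006,0.04],"twist": [0,0,0]}
    - {"offset": [-0.001,-0.01,0.06],"twist": [0,0,0]}
    - {"offset": [-0.0015,-0.014,0.08],"twist": [0,0,0]}
    - {"offset": [-0.0015,-0.018,0.1],"twist": [0,0,0]}
    - {"offset": [-0.0015,-0.018,0.105],"twist": [0,0,0]}
    - {"offset": [-0.0015,-0.018,0.105],"twist": [0,0,0]}
    - {"offset": [-0.0015,-0.018,0.105],"twist": [0,0,0]}

```text
time: 14.03
tool_pos: [0.5981, 0.0868, 0.2298]
ee_rot: [2.285, 2.133, -0.006]
contact_force: [0.3, -0.2, -0.8]
grip_width: 0.0006
```

Call:
carry_out:
  targets:
    - {"offset": [0.001,0,-0.015],"twist": [0,0,0]}
    - {"offset": [0.001,0.004,-0.03],"twist": [0,0,0]}
    - {"offset": [0.001,0.008,-0.045],"twist": [0,0,0]}
    - {"offset": [0.001,0.012,-0.06],"twist": [0,0,0]}
    - {"offset": [0.001,0.015,-0.075],"twist": [0,0,0]}
    - {"offset": [0.001,0.018,-0.09],"twist": [0,0,0]}
    - {"offset": [0.001,0.019,-0.1],"twist": [0,0,0]}
    - {"offset": [0.001,0.019,-0.1065],"twist": [0,0,0]}
    - {"offset": [0.001,0.019,-0.1065],"twist": [0,0,0]}
    - {"offset": [0.001,0.019,-0.1065],"twist": [0,0,0]}
    - {"offset": [0.001,0.019,-0.1065],"twist": [0,0,0]}
    - {"offset": [0.001,0.019,-0.1065],"twist": [0,0,0]}

```text
time: 15.03
tool_pos: [0.6007, 0.1049, 0.1263]
ee_rot: [2.282, 2.128, -0.006]
contact_force: [-5.7, -8.0, 35.5]
grip_width: 0.0005
```

```bash
python3 chk.py t10; python3 - <<'E'
from h import *
b=cv2.imread('pics/t10s.png')[180:300,220:340];a=cv2.imread('pics/t10.png')[200:320,330:450]
cv2.imwrite('pics/c9.png',cv2.resize(np.hstack([a,b]),None,fx=3.3,fy=3.3,interpolation=3))
# predicted foot_b/foot_a bottoms in the scene view for z=0, .01, .018
l=np.array([.06,.998]);xd=np.array([.998,-.06]);o=np.array([.584,-.173])-.148*l
for sx in(1,-1):
    f=o+.095*l+sx*.095*xd
    print([((proj('scene0',[*f,z])-[220,180])*3.3).round(0) for z in(0,.01,.018)])
E
```

```text
15.1333 [0.6007258  0.10496326 0.12626477] [-6.4944748  -7.98790696 34.76989554]
lug (0.613, (3.75, -0.75)) frontbolt (0.97, (0.0, 0.25)) column (0.641, (0.75, -0.75)) feet (0.952, (-0.5, -1.25)) (0.989, (-0.5, 0.0))
[array([ 77., 233.]), array([ 76., 221.]), array([ 75., 211.])]
[array([336., 164.]), array([336., 152.]), array([336., 143.])]
```

View pics/c9.png

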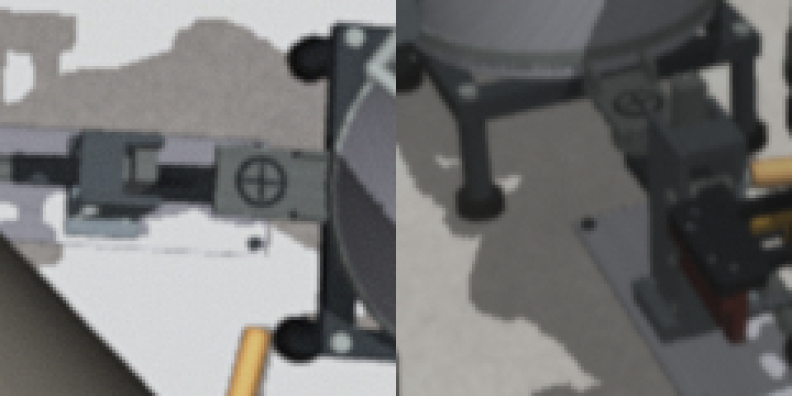

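```bash
python3 - <<'E'
from h import *
print(ray('t10',330+262/3.3-.4,200+181/3.3-.4,.105))
o=arm.get_obs(); print(o['time'],o['contact_force']); print(order.hand_in())
E
```

```text
[ 0.58386361 -0.17686724  0.105     ]
15.1333 [-6.4944748  -7.98790696 34.76989554]
the job is handed in; nothing more can be done
None
```

I set the jack under the marked lug and pumped four full strokes. I handed the job in at about 15 s with the handle held down on its stop; hand-in reports no verdict.

What the last checks showed:

- **Centring before lifting:** the saddle was about 2 mm inward of the lift pad along the lug, on purpose, and centred across it. The jack yaw matched the lug.
- **Lift:** on the fourth stroke the visible lug-side foot was about 17 mm up in the scene picture. The other foot was mostly hidden, so its height is inferred from the symmetric lift.
- **Jack and lug after lifting:** the jack's front bolt did not move in the top view and the base looked flat. The lug mark moved about 4 mm toward the melter, as the tilt would cause, so the pad should still be within a few mm of the saddle.
- **Handle:** it was held with about 35 N down. There were also about 10 N sideways, which did not visibly move the jack.
- **Disagreement:** one top-view image match, on the far foot, disagreed with the expected shift by about 2 px. Shadows and the changed viewpoint made that match unreliable, so I gave it no weight.

The arm was clear of the melter in the last picture. I moved none of the pads, cups, jar or spoon, though I did not measure them again at the end.

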